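Run a board test on the clamshell fixture

TASK

Start a board test: with the fixture's lid still open, press the mains rocker on the control unit to ON so that the fixture zeroes itself with its probes free, then push the lid down until it is fully shut, and then press START all the way in and let it come back out. It is all pressing with the closed fingertips, nothing is picked up: do not raise the lid any further, do not press START early, do not press the mushroom STOP button, and leave the board in its nest and everything else on the bench as it is.

Things in the scene. Friction and masses are not known exactly. Their poses are not given: they have to be found in the camera images.
- station: Control unit: grey metal box, aluminium top plate, 220 (x) by 110 (y) by 55 mm high, fixed, left or right of the fixture. Origin: centre of its underside; x along the box away from the robot, z up. On its centre line: black mains rocker (x = -70 mm, nearest the robot), flat steel START button (x = 0), black mushroom STOP button (x = +70 mm).
- rocker (a joint): Mains rocker angle in rad: 0 = off, 0.40 = fully ON. A stiff rocker: it stays at the angle where it is left, so push it all the way over to its stop. About 3 to 6 N down on its raised end turns it.
- rocker_on_end (a point): Outer upper edge of the rocker's ON half (its end towards the robot, the unit's -x), mid-width. Black rocker, 38 mm along x, 26 wide, a shallow V. Off: this end stands up, 66 mm above the table, the other half flat at 59 mm. Pressed down about 7 mm: ON, flat at 59 mm, 2 mm above its bezel. Pivot 17.5 mm inward: keep to the outer edge, as fingers over the pivot block the other half's rise.
- start (a joint): START button travel in m: 0 = out, 0.005 = fully in. It springs back when let go (1.5 N to begin to move, 4 N fully in).
- start_top (a point): Centre of the top face of START: a flat round steel button, 28 mm across, in a 37 mm steel collar, standing 10 mm above the plate (65 mm above the table) and 7 mm above its collar when out. Pressed straight down.
- stop (a joint): STOP button travel in m: 0 = out, 0.005 = in. Not to be pressed.
- stop_top (a point): Top centre of STOP: black mushroom head, 40 mm across, 29 mm above the plate (84 mm above the table).
- fixture: Clamshell board-test fixture: grey box with a black top, 260 (x) by 240 (y) by 70 mm high, fixed. Origin: centre of its underside; x points away from the robot to the hinge, z up. The lid's hinge runs along y near the far edge; about 50 mm of the black top stays bare in front of the shut lid.
- lid (a joint): Lid angle in rad: 0 = fully shut (a hard stop), growing as it opens; it starts partly open. A stiff friction hinge: the lid stays at whatever angle it is left; about 2 to 8 N down on its front rail moves it.
- lid_hinge (a point): Middle of the lid's hinge axis (the axis runs along the fixture's y), 110 mm behind the fixture's centre and 88 mm above the table. Its frame turns with the lid: x lies in the plane of the lid and points from the front rail to the hinge.
- lid_rail (a point): Middle of the upper face of the lid's front rail (nearest the robot), 179 mm from the hinge axis and 10 mm above it in the lid's frame. The lid: aluminium frame 190 wide, 12 mm thick, around a clear plate; rail 22 mm broad, its front edge 190 mm from the hinge axis. Lid shut: this point is 98 mm above the table. Frame turns with the lid.
- board: Green circuit board, 110 x 80 x 3 mm with parts up to 10 mm high, lying loose in the nest under the lid. Leave it. Origin: centre of its underside.
- probe_jar: Small pale jar with a round lid, 26 mm across, 42 mm high, loose on the bare strip at the front right corner of the fixture. Leave it. Origin: centre of its underside.
- parts_tray: Grey tray of connectors in four compartments, 180 x 110 x 45 mm, loose, on the side of the fixture where the control unit is not. Leave it. Origin: centre of its underside.
- screwdriver: Black-handled screwdriver, 180 mm long, lying between the robot and the fixture. Leave it.
- solder_reel: Steel-grey solder reel standing on its flange, 60 mm across, 44 mm high. Leave it. Origin: centre of its underside.
- cleaner_bottle: White bottle, 56 mm across, 160 mm high. Leave it. Origin: centre of its underside.
- multimeter: Black hand multimeter lying on its back, 180 x 86 x 36 mm, far left. Leave it. Origin: centre of its underside.
- project_box: Black plastic box with a paper sticker, 120 x 80 x 40 mm, far right. Leave it. Origin: centre of its underside.
Not all that is in view belongs to the job. Leave any yellow look-alike of the cleaner_bottle alone.

How it is judged (in metres and radians):
On the way, in this order (a step that is already met when the one before it is completed fails the run):
1. the mains rocker is ON, the lid still open (value of joint each of rocker, lid above 0.3 rad), for 0.2 s.
2. the lid is fully shut (value of joint lid below 0.03 rad), for 0.2 s.
3. START is pressed in (value of joint start above 0.0035 m), for 0.05 s.
At the end, for the whole second after the job is handed in: The rocker is ON (over 0.3 rad), the lid is shut (under 0.03 rad, about 5 mm at its rail) and still, START has sprung back out (under 1.5 mm), STOP is out, and the board (within 20 mm), the screwdriver (40 mm) and the other loose things (30 mm) are where they were, upright (value of joint rocker above 0.3 rad and value of joint lid below 0.03 rad and value of joint start below 0.0015 m and value of joint stop below 0.002 m and velocity of joint lid below 0.05 rad/s and not (distance of board from where it was at the start of the episode above 0.02 m or distance of any of probe_jar, parts_tray, solder_reel, cleaner_bottle, multimeter, project_box from where it was at the start of the episode above 0.03 m or distance of screwdriver from where it was at the start of the episode above 0.04 m or angle between any of probe_jar, solder_reel, cleaner_bottle's own z axis and vertical above 0.5 rad)); the robot touches nothing.
It fails at once if START is pressed (over 3 mm) before the rocker is ON and the lid shut (value of joint start above 0.003 m and (value of joint rocker below 0.2 rad or value of joint lid above 0.03 rad)).
It fails at once if STOP is pressed (over 3 mm) (value of joint stop above 0.003 m).
It fails at once if the lid is lifted higher than it could have stood at the start (over 0.9 rad) (value of joint lid above 0.9 rad).
It fails at once if the board, a tool or another loose thing is lifted, carried, shoved (board 20 mm, screwdriver 40 mm, others 30 mm) or knocked over (distance of board from where it was at the start of the episode above 0.02 m or distance of any of probe_jar, parts_tray, solder_reel, cleaner_bottle, multimeter, project_box from where it was at the start of the episode above 0.03 m or distance of screwdriver from where it was at the start of the episode above 0.04 m or angle between any of probe_jar, solder_reel, cleaner_bottle's own z axis and vertical above 0.5 rad).
It also fails if it takes over 70 s, if anything falls off the work surface, if the arm or the gripper's body presses on something with over 40 N, if the wrist force passes 120 N, or if a joint passes its speed limit or range.

ROBOT

A 6-joint arm with a two-finger parallel gripper is mounted at the origin on the work surface. World frame = base frame: x ahead of the robot, y to its left, z up, the work surface at z = 0. Lengths are in mm, angles in rad, forces in N, time in s.
With the tool pointing down it reaches from about 350 to 975 mm from the base axis. Payload 7.1 kg.
Tool frame: the origin (TCP) lies midway between the tips of the shut fingers; the grasp point (between the pads) lies ctrl.grip_point_offset behind it (ctrl.grip_point_offset is the distance from the TCP to the grasp point, in mm); z points along the fingers, y is the line along which they close (so a half turn about z gives the same grasp; the last joint's range is limited). The gripper opens to 88 mm and grips with 3 to 60 N. Pads are 20 mm wide; open, the fingers measure 115 mm over their backs; the gripper's body (75 mm by 178 mm) begins 61 mm behind the grasp point.
Start: joints at [1.269, 0.423, 1.63, -0, 1.089, -0.019], TCP at [174.372, 600.166, 222.675] pointing down, gripper open.
Joint ranges: [-3, 3], [-0.9, 2.11], [0.09, 2.58], [-1.31, 4.45], [0.11, 2.69], [-2.54, 2.54]. Speed limits (rad/s): [2.39, 2.39, 3.01, 3.14, 3.14, 3.14].

INTERFACE

Orientations are given as a rotation vector (axis times angle).
In Python, from workcell import ctrl, get_image, close_job, finder gives the robot as it stands.
- The arm moves only by the tool servo_tool, never from a script. Its argument "deltas" is a list of rows, each a list of 2 entries, a list of its own where there are three numbers: the shift along the tool's x, y, z in mm, then the turn, a rotation vector about the tool's x, y, z in rad. A call has 1 to 5 rows; each row is the pose to reach, as a shift and turn from the pose commanded when the call began, along the tool's axes at that moment; what a row does not reach only later rows make up. A row lasts 1/12 s, in which the tool goes at most 41.7 mm and 7.16 degrees, less where a joint would pass 70% of its speed; a pose out of reach is approached as far as the arm can. A call with a gripper value outside its range is refused whole. "grip" is the closure, from -1 (fully open) to 1 (shut), so that 0 is half open, set as the call begins (left out, the last holds). The fingers move at their own pace and stop on an object; the grip force is fixed at half the most. Time passes only in rows, so rows that repeat a pose let the fingers close. It gives the time, the measured TCP pose, the force, the opening and the grip force at its end, in the units of the state.
- ctrl.get_obs(): the state, without advancing time (a new reading comes with each control period).
- get_image(name): name is "scene" or "top" or "wrist"; returns a dict with "frame" (480x640x3 uint8, blue, green, red), "depth" (480x640 float32, mm along the optical axis (not along the pixel's ray), 0 where there is no reading), "K" (3x3 intrinsics, pixels), "dist" ([k1, k2, p1, p2, k3] as OpenCV has them; the pictures are not rectified), "pose" (4x4, takes a point from camera to world coordinates). Camera axes: x right, y down, z forward; pixel columns grow to the right and rows downward; lengths in mm; the calibration is good to about 2 mm. A picture is of the moment at which its call begins.
- close_job(): hands the job in; it is judged then, once.
Trained networks look in a picture, given as the dict that the camera call returned (one of the last four; its "shot" number tells which), for a name from the list of things; names that differ only in an ending like _2 or _b are one class to them, and where a whole thing is asked for, a point or a joint stands for the part that bears it (a point fixed in the world has none). Each returns a list of dicts, best first, with "score" (0 to 1); they miss things now and then, are a little off and sometimes report something else, mostly with a low value. They report only what shows in the picture. A call takes as long as a camera call. They do not tell look-alikes from the thing itself.
- finder.search_frame(query, picture): "rect" ([centre column, centre row, width, height] as shares, 0 to 1, of the picture: columns of its width, rows of its height, round what is visible of it).
- finder.silhouettes(query, picture): "mask" (480x640 bool, what is visible of it) and "rect" ([centre column, centre row, width, height] as shares, 0 to 1, of the picture: columns of its width, rows of its height, round what is visible of it).
The state is a dict: "t": time; "qpos": joint angles; "qvel": joint speeds; "joint_torque": joint torques, N m; "ee_pos": TCP position; "orientation": TCP orientation; "ft_force": force on the tool from outside, world axes, zero at the start; "moment": the same for the moment, N m; "width": finger opening in mm; "grasp_force": force on a finger pad.
Only numpy, scipy, OpenCV 4.12 (cv2) and the standard library are available. Lean on these libraries where they do the work, as an engineer would, in place of code of your own. Each camera call takes 0.05 s, during which the arm holds its last target. There are 200 camera calls.

## Working session

There is one attempt and no reset: what is moved stays moved. The work goes in short steps, Python scripts to look and compute and a tool call to move; the robot and the scene stay as the last step left them, time stands still between calls to the robot, and variables do not carry over. Pictures are saved under pics/ and viewed, at most 10 in all, crops included, and the job is handed in when it is done.

Besides the shell and the picture viewer there is one more tool, called after "Emit:" as name(argument=value, ...) on one line, values as JSON. servo_tool: Moves the arm, as the interface text tells. Its arguments: {"type":"object","properties":{"deltas":{"type":"array","items":{"type":"array"}},"grip":{"type":"number"}},"required":["deltas"]}

```bash
mkdir -p pics
cat > h.py <<'E'
import numpy as np, cv2
from workcell import ctrl,get_image,close_job,finder
def px2w(im,u,v,z=None):
    K,d,P=np.array(im["K"]),np.array(im["dist"]),np.array(im["pose"])
    n=cv2.undistortPoints(np.array([[[u,v]]],float),K,d)[0,0]; r=np.array([n[0],n[1],1.])
    if z is None:
        D=im["depth"][int(round(v)),int(round(u))]; return P[:3,:3]@(r*D)+P[:3,3]
    w=P[:3,:3]@r; return P[:3,3]+w*(z-P[2,3])/w[2]
E
python3 - <<'E'
from h import *
o=ctrl.get_obs(); print({k:np.round(v,3) for k,v in o.items()}, ctrl.grip_point_offset)
for n in("scene","top"):
    im=get_image(n); cv2.imwrite(f"pics/{n}0.png",im["frame"]); print(n,np.round(im["pose"],2).tolist())
    for q in("station","rocker","start","stop","fixture","lid","probe_jar"):
        for r in finder.silhouettes(q,im)[:2]:
            m=r["mask"]; ys,xs=np.nonzero(m)
            if not len(xs): continue
            print(q,round(r["score"],2),xs.min(),xs.max(),ys.min(),ys.max(),np.round(px2w(im,xs.mean(),ys.mean())).tolist())
E
```

```text
{'t': np.float64(0.0), 'qpos': array([ 1.269,  0.424,  1.631, -0.   ,  1.089, -0.019]), 'qvel': array([ 0.001, -0.   , -0.001, -0.001,  0.002, -0.001]), 'joint_torque': array([-1.0000e-03, -5.4461e+01, -2.7368e+01,  6.4000e-02,  2.2000e-02,
       -0.0000e+00]), 'ee_pos': array([174.22 , 599.655, 221.904]), 'orientation': array([-4.43e-01, -3.11e+00,  2.00e-03]), 'ft_force': array([ 0.171, -0.729, -0.852]), 'moment': array([-0.021,  0.023,  0.008]), 'grasp_force': np.float64(0.0), 'width': np.float64(88.075)} 18.700000000000003
scene [[0.88, 0.31, -0.37, 1076.2], [0.48, -0.52, 0.7, -958.91], [0.02, -0.8, -0.6, 908.18], [0.0, 0.0, 0.0, 1.0]]
station 0.92 193 285 273 347 [518.0, -292.0, 55.0]
station 0.44 283 293 233 249 [509.0, -54.0, 102.0]
rocker 0.68 210 225 280 293 [426.0, -256.0, 57.0]
start 0.56 233 242 294 302 [498.0, -271.0, 65.0]
stop 0.47 250 266 301 314 [572.0, -288.0, 85.0]
fixture 0.74 273 396 183 302 [663.0, -64.0, 148.0]
lid 0.65 250 265 301 313 [571.0, -289.0, 86.0]
probe_jar 0.58 283 292 233 249 [508.0, -54.0, 101.0]
top [[-0.08, -0.97, 0.24, 330.4], [-1.0, 0.08, -0.01, 24.98], [-0.0, -0.24, -0.97, 1127.46], [0.0, 0.0, 0.0, 1.0]]
station 0.95 414 465 220 315 [492.0, -262.0, 64.0]
station 0.32 437 448 260 270 [496.0, -268.0, 66.0]
start 0.54 494 534 254 307 [452.0, -440.0, 39.0]
start 0.42 437 448 259 270 [497.0, -268.0, 64.0]
stop 0.61 436 452 227 243 [564.0, -278.0, 85.0]
stop 0.55 437 449 259 270 [496.0, -269.0, 66.0]
fixture 0.88 254 370 174 284 [605.0, 31.0, 75.0]
fixture 0.18 184 242 248 332 [482.0, 275.0, 41.0]
lid 0.24 437 448 260 270 [496.0, -268.0, 66.0]
probe_jar 0.7 185 241 250 332 [482.0, 275.0, 41.0]
probe_jar 0.64 342 352 262 275 [499.0, -42.0, 109.0]
```

Run:
```python
import cv2,numpy as np
a=cv2.imread("pics/scene0.png")[150:370,160:420];b=cv2.imread("pics/top0.png")
cv2.imwrite("pics/a.png",cv2.resize(a,None,fx=2.7,fy=2.7,interpolation=cv2.INTER_CUBIC))
```

```text
(no output)
```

View pics/top0.png

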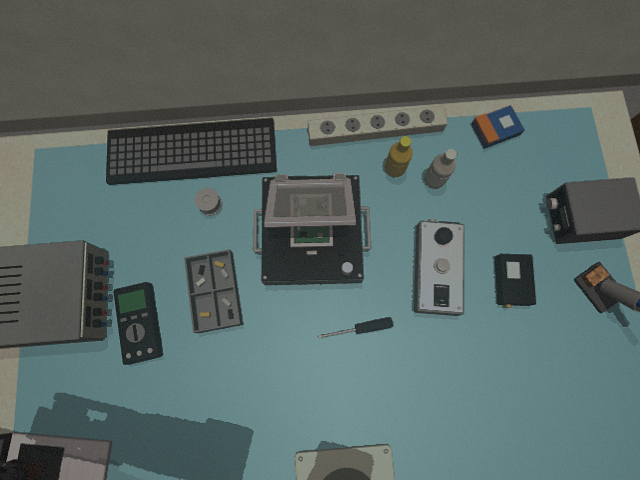

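View pics/scene0.png

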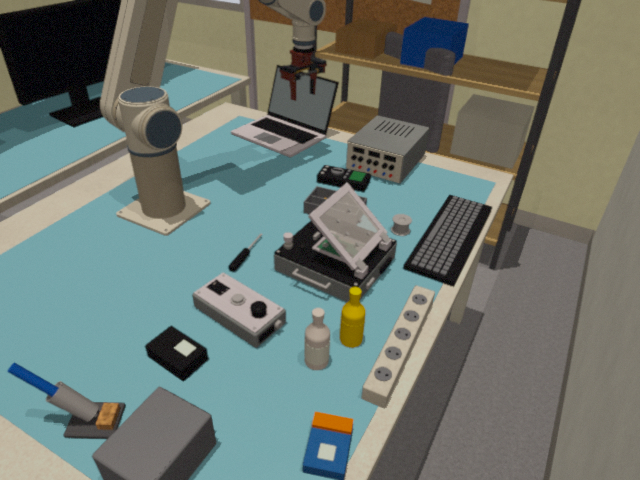

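The top view shows the unit on the right: rocker at about (441,295), START at (441,265), STOP at (443,235). The lid is half open, with its front rail along row ~222 and columns 265–355. The jar is at (347,268). Next I'll refine these from depth.

```bash
cat >> h.py <<'E'
def cloud(im):
    v,u=np.mgrid[0:480,0:640]; K,d,P=np.array(im["K"]),np.array(im["dist"]),np.array(im["pose"])
    n=cv2.undistortPoints(np.stack([u,v],-1).reshape(-1,1,2).astype(float),K,d)[:,0]
    D=im["depth"].reshape(-1,1); p=np.hstack([n,np.ones_like(D)])*D
    p=p@P[:3,:3].T+P[:3,3]; p[D[:,0]<=0]=-9999; return p.reshape(480,640,3)
E
python3 - <<'E'
from h import *
for n in("top","scene"):
    im=get_image(n); p=cloud(im).reshape(-1,3)
    def sel(x0,x1,y0,y1,z0,z1): return p[(p[:,0]>x0)&(p[:,0]<x1)&(p[:,1]>y0)&(p[:,1]<y1)&(p[:,2]>z0)&(p[:,2]<z1)]
    print(n)
    q=sel(330,680,-380,-180,50,59); r=cv2.minAreaRect(q[:,:2].astype(np.float32)); print("plate",r,np.median(q[:,2]))
    q=sel(470,525,-300,-235,61.5,70); print("start",len(q),q.mean(0),(q.max(0)+q.min(0))/2)
    q=sel(540,600,-320,-240,78,95); print("stop",len(q),q.mean(0),(q.max(0)+q.min(0))/2)
    q=sel(395,455,-300,-220,59.5,75); print("rock",len(q),q.mean(0),q.min(0),q.max(0))
    q=sel(450,800,-140,200,60,75); r=cv2.minAreaRect(q[:,:2].astype(np.float32)); print("fix top",r)
    q=sel(480,800,-140,200,118,400); print("lid",len(q),q.min(0).round(),q.max(0).round())
    # row of front rail: highest points
    h=q[q[:,2]>q[:,2].max()-12]; print("high",len(h),h.mean(0),h[:,1].min(),h[:,1].max())
    print("jar",sel(470,530,-90,-10,100,120).mean(0))
E
```

```text
top
plate ((496.40576171875, -268.1548156738281), (109.7762451171875, 218.60311889648438), 81.15758514404297) 54.907838303087374
start 107 [ 496.73523097 -268.87742566   64.6797584 ] [ 501.03469008 -266.5139792    65.14445967]
stop 179 [ 565.24611155 -279.44757559   82.27867586] [ 565.81374907 -279.01419697   83.37099547]
rock 136 [ 421.79457676 -258.12507619   62.75091462] [ 396.75390997 -295.42075628   59.5002707 ] [ 449.09990692 -236.30003721   72.1743965 ]
fix top ((613.0003662109375, 30.423812866210938), (239.53567504882812, 258.51275634765625), 86.79438781738281)
lid 3575 [574. -69. 118.] [711. 127. 221.]
high 712 [585.78630551  32.54311257 213.15669353] -61.89907884750809 126.74366172292177
jar [501.39258817 -42.09768132 111.32629512]
scene
plate ((497.78863525390625, -271.93634033203125), (108.23735809326172, 217.05545043945312), 80.7550277709961) 54.9918442223713
start 85 [ 497.23988424 -271.28659561   64.77637456] [ 497.47568908 -270.64149154   64.99084597]
stop 149 [ 567.84254986 -283.60718244   82.14927503] [ 566.74724878 -281.93217941   82.69847602]
rock 96 [ 425.81451095 -259.62303529   62.4665795 ] [ 409.39117592 -296.94732951   59.50867712] [ 451.64090946 -242.45894176   68.61607677]
fix top ((614.2748413085938, 27.435958862304688), (240.3077392578125, 262.073486328125), 87.05055236816406)
lid 3033 [572. -71. 118.] [709. 132. 219.]
high 333 [588.83868389  22.34136823 212.10590417] -66.13715562644722 126.59035943801473
jar [503.23677146 -46.8122064  109.13423785]
```

Emit:
servo_tool(deltas=[[[-28,-30,-15],[0,0,-0.03]],[[-56,-60,-35],[0,0,-0.06]],[[-84,-90,-55],[0,0,-0.1]],[[-112,-120,-70],[0,0,-0.125]],[[-140,-150,-78],[0,0,-0.125]]], grip=1)

```text
t: 1.32
ee_pos: [262.4, 426.6, 299.5]
orientation: [0.244, 3.131, 0.003]
ft_force: [0.4, 0.5, 0.0]
width: 58.5
grasp_force: 0.0
```

```bash
cat >> h.py <<'E'
from scipy.spatial.transform import Rotation as Ro
def togo(g,yawx=(-.988,.155,0)):
    o=ctrl.get_obs(); R=Ro.from_rotvec(o["orientation"]).as_matrix(); x=np.array(yawx);x/=np.linalg.norm(x)
    z=np.array([0,0,-1.]); G=np.stack([x,np.cross(z,x),z],1)
    print("t",o["t"],"pos",np.round(o["ee_pos"],1),"f",np.round(o["ft_force"],1),"w",round(float(o["width"]),1))
    print("shift",np.round(R.T@(np.array(g)-o["ee_pos"]),1),"turn",np.round(Ro.from_matrix(R.T@G).as_rotvec(),3))
E
python3 -c "
from h import *
togo((420,120,300))"
```

```text
t 1.3167 pos [262.4 426.6 299.5] f [0.4 0.5 0. ] w 58.5
shift [-203.2 -278.5   -0.8] turn [0.002 0.001 0.   ]
```

Emit:
servo_tool(deltas=[[[-24,-33,0],[0,0,0]],[[-48,-66,0],[0,0,0]],[[-72,-99,0],[0,0,0]],[[-96,-132,0],[0,0,0]],[[-120,-165,0],[0,0,0]]])

```text
t: 1.73
ee_pos: [354.7, 243.9, 298.3]
orientation: [0.247, 3.131, 0.001]
ft_force: [1.1, 0.3, 0.4]
width: 24.5
grasp_force: 0.0
```

Emit:
servo_tool(deltas=[[[-15,-36,0],[0,0,0]],[[-25,-75,0],[0,0,0]],[[-32,-115,0],[0,0,0]],[[-35,-155,0],[0,0,0]],[[-35,-195,0],[0,0,0]]])

```text
t: 2.15
ee_pos: [358.2, 45.8, 298.2]
orientation: [0.247, 3.131, 0.0]
ft_force: [-0.2, -0.0, 0.0]
width: 0.5
grasp_force: 0.0
```

```bash
python3 -c "
from h import *
togo((409,-256,150))"
```

```text
t 2.15 pos [358.2  45.8 298.2] f [-0.2 -0.   0. ] w 0.5
shift [ -97.4 -290.1  148.3] turn [ 0.     0.001 -0.002]
```

Emit:
servo_tool(deltas=[[[-15,-36,0],[0,0,0]],[[-30,-74,0],[0,0,0]],[[-45,-112,10],[0,0,0]],[[-60,-150,20],[0,0,0]],[[-70,-185,30],[0,0,0]]])

```text
t: 2.57
ee_pos: [398.9, -148.8, 268.2]
orientation: [0.248, 3.129, -0.001]
ft_force: [-0.6, 0.9, 0.9]
width: 0.3
grasp_force: 0.0
```

Emit:
servo_tool(deltas=[[[-10,-35,20],[0,0,0]],[[-20,-70,40],[0,0,0]],[[-27,-100,60],[0,0,0]],[[-27,-104,80],[0,0,0]],[[-27,-104,90],[0,0,0]]])

```text
t: 2.98
ee_pos: [407.6, -254.4, 175.8]
orientation: [-0.252, -3.129, -0.002]
ft_force: [-0.6, -0.1, -1.1]
width: 0.7
grasp_force: 0.0
```

Run:
```python
from h import *
togo((410,-256,85))
a=get_image("wrist"); b=get_image("top")
cv2.imwrite("pics/w1.png",np.hstack([cv2.resize(a["frame"],(400,300)),cv2.resize(b["frame"][200:350,370:570],(400,300))]))
p=cloud(a); print(a["pose"].round(2).tolist())
q=p[(p[...,2]>50)&(p[...,2]<59)&(p[...,1]<-180)&(p[...,1]>-350)]
print(len(q),cv2.minAreaRect(q[:,:2].astype(np.float32)))
q=p[(p[...,2]>62)&(p[...,2]<69)&(abs(p[...,0]-497)<25)&(abs(p[...,1]+270)<25)]; print("start",len(q),q.mean(0) if len(q) else 0)
q=p[(p[...,2]>59.5)&(p[...,2]<69)&(abs(p[...,0]-420)<35)&(abs(p[...,1]+256)<30)]; print("rock",len(q))
if len(q): print(q.mean(0),q.min(0),q.max(0),q[q[:,2]>64.5].mean(0))
```

```text
t 2.9833 pos [ 407.6 -254.4  175.8] f [-0.6 -0.1 -1.1] w 0.7
shift [-2.9 -1.3 90.8] turn [ 0.001 -0.002 -0.005]
[[0.16, 0.95, 0.27, 331.91], [0.99, -0.15, -0.04, -242.64], [0.0, 0.28, -0.96, 338.28], [0.0, 0.0, 0.0, 1.0]]
11694 ((456.2420654296875, -262.7178955078125), (107.67086791992188, 139.4619903564453), 80.72555541992188)
start 62 [ 494.21272254 -268.47043951   65.16022358]
rock 1194
[ 420.69846653 -256.76777224   62.39620342] [ 404.9793317  -272.60279589   59.50760195] [ 443.66946881 -242.07324972   68.06407085] [ 411.12968103 -254.93263201   65.65978625]
```

View pics/w1.png

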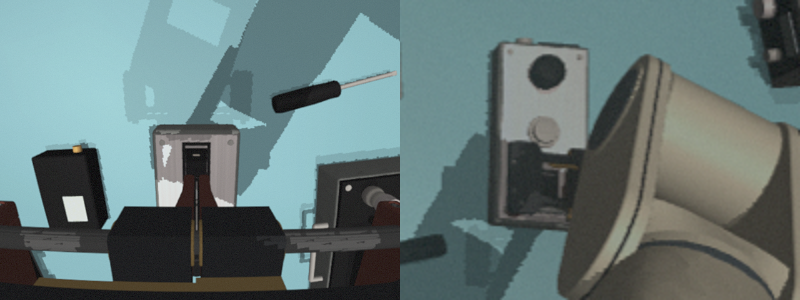

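Wrist view: the rocker is at (197,158), just ahead of the fingertips. From its depth, the raised edge is at about (408,-255). I'll descend onto it.

Emit:
servo_tool(deltas=[[[0,-1,25],[0,0,0]],[[-1,-1,55],[0,0,0]],[[-1,-1,80],[0,0,0]],[[-1,-1,95],[0,0,0]],[[-1,-1,100],[0,0,0]]])

```text
t: 3.5
ee_pos: [409.1, -252.7, 77.1]
orientation: [-0.245, -3.13, -0.002]
ft_force: [0.1, 0.3, 0.2]
width: 0.3
grasp_force: 0.0
```

Emit:
servo_tool(deltas=[[[0,0,5],[0,0,0]],[[0,0,9],[0,0,0]],[[0,0,12],[0,0,0]],[[0,0,14],[0,0,0]],[[0,0,15.5],[0,0,0]]])

```text
t: 3.92
ee_pos: [409.3, -254.2, 63.0]
orientation: [-0.247, -3.132, 0.0]
ft_force: [-3.3, 1.0, 3.2]
width: 0.5
grasp_force: 1.5
```

Emit:
servo_tool(deltas=[[[0,0,1.5],[0,0,0]],[[0,0,3],[0,0,0]],[[0,0,4],[0,0,0]],[[0,0,4],[0,0,0]]])

```text
t: 4.25
ee_pos: [409.4, -254.3, 58.9]
orientation: [-0.248, -3.132, 0.0]
ft_force: [-3.8, 1.2, 10.1]
width: 0.4
grasp_force: 4.6
```

Emit:
servo_tool(deltas=[[[0,0,1],[0,0,0]],[[0,0,1.5],[0,0,0]],[[0,0,1.5],[0,0,0]]])

```text
t: 4.5
ee_pos: [409.4, -254.3, 58.6]
orientation: [0.248, 3.132, -0.0]
ft_force: [-7.7, 4.0, 27.5]
width: 0.5
grasp_force: 13.2
```

The force climbed sharply at z = 58.6, so the rocker is at its stop. I'll lift and check it.

Emit:
servo_tool(deltas=[[[0,0,-10],[0,0,0]],[[0,0,-40],[0,0,0]],[[0,0,-80],[0,0,0]],[[0,0,-120],[0,0,0]],[[0,0,-160],[0,0,0]]])

```text
t: 4.92
ee_pos: [409.4, -254.1, 218.7]
orientation: [0.248, 3.132, 0.0]
ft_force: [0.6, -0.1, -0.8]
width: 0.1
grasp_force: 0.0
```

Run:
```python
from h import *
togo((590,25,300),(-.9985,.054,0))
a=get_image("wrist"); p=cloud(a)
for lo,hi in((404,411),(411,418),(418,425),(425,432),(432,439)):
    q=p[(p[...,2]>50)&(p[...,2]<80)&(p[...,0]>lo)&(p[...,0]<hi)&(abs(p[...,1]+256)<7)]; print(lo,len(q),q[:,2].mean().round(1) if len(q) else 0)
a=get_image("scene"); cv2.imwrite("pics/s2.png",cv2.resize(a["frame"][160:360,170:420],None,fx=3,fy=3))
```

```text
t 4.9167 pos [ 409.4 -254.1  218.7] f [ 0.6 -0.1 -0.8] w 0.1
shift [-134.5  304.1  -81.3] turn [ 0.     0.    -0.104]
404 135 58.4
411 126 59.0
418 124 59.3
425 135 61.1
432 142 63.4
```

View pics/s2.png

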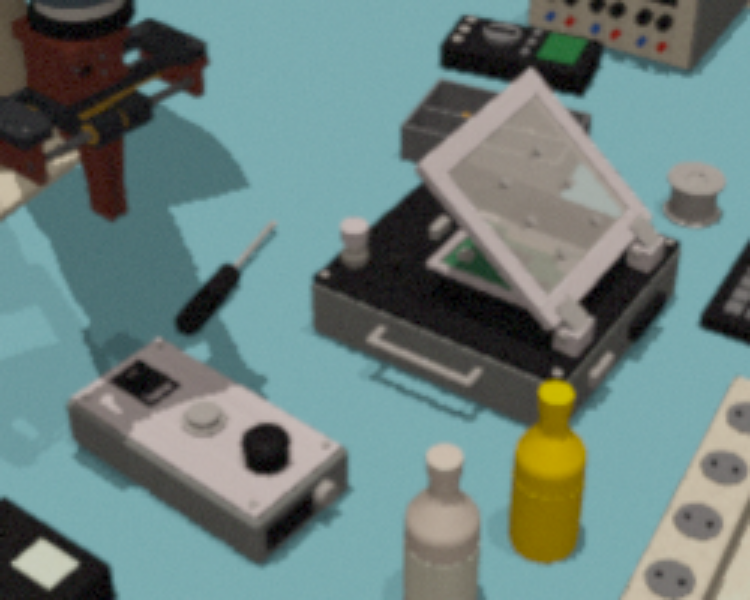

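Depth shows the ON end flat at 59 mm and the far half risen, so the rocker is ON. The picture shows the lid still open. Now to go over the rail.

Emit:
servo_tool(deltas=[[[-27,20,-25],[0,0,-0.02]],[[-53,50,-50],[0,0,-0.04]],[[-75,85,-75],[0,0,-0.06]],[[-95,122,-80],[0,0,-0.08]],[[-110,160,-80],[0,0,-0.1]]])

```text
t: 5.43
ee_pos: [540.0, -121.9, 298.2]
orientation: [0.091, 3.136, -0.002]
ft_force: [1.5, -0.4, -0.1]
width: 0.4
grasp_force: 0.0
```

Run:
```python
from h import *
togo((590,31,260),(-.9985,.054,0))
```

```text
t 5.4333 pos [ 540.  -121.9  298.2] f [ 1.5 -0.4 -0.1] w 0.4
shift [-40.8 155.6  38.2] turn [-0.001  0.005 -0.004]
```

Emit:
servo_tool(deltas=[[[-10,38,0],[0,0,0]],[[-20,78,0],[0,0,0]],[[-30,115,10],[0,0,0]],[[-38,145,25],[0,0,0]],[[-40,155,38],[0,0,0]]])

```text
t: 5.85
ee_pos: [587.4, 33.7, 257.0]
orientation: [0.086, 3.14, 0.002]
ft_force: [-0.3, -0.7, 0.1]
width: 0.3
grasp_force: 0.0
```

Run:
```python
from h import *
togo((590,31,215),(-.9985,.054,0))
for n in("top","scene"):
    im=get_image(n);p=cloud(im)
    q=p[(p[...,2]>120)&(p[...,0]>550)&(p[...,0]<720)&((abs(p[...,1]+50)<15)|(abs(p[...,1]-110)<12))]
    i=q[:,2]>q[:,2].max()-25; print(n,q[:,2].max(),q[:,0].min(),np.polyfit(q[:,0],q[:,2],1))
for th in (.68,.5,.35,.2,.1,0): print(th, np.round([723-179*np.cos(th)+10*np.sin(th),88+179*np.sin(th)+10*np.cos(th)],1))
```

```text
t 5.85 pos [587.4  33.7 257. ] f [-0.3 -0.7  0.1] w 0.3
shift [-2.7 -2.6 42. ] turn [ 0.001  0.001 -0.001]
top 159.7745806442491 658.1227897182008 [ -0.84330299 711.10544997]
scene 380.86018214854573 550.0173489159548 [  -1.95048934 1455.02288923]
0.68 [590.1 208.3]
0.5 [570.7 182.6]
0.35 [558.3 158.8]
0.2 [549.6 133.4]
0.1 [545.9 115.8]
0 [544.  98.]
```

Emit:
servo_tool(deltas=[[[-6,-2,12],[0,0,0]],[[-10,-2,24],[0,0,0]],[[-10,-2,34],[0,0,0]],[[-10,-2,42],[0,0,0]],[[-10,-2,47],[0,0,0]]])

```text
t: 6.37
ee_pos: [595.9, 26.1, 210.3]
orientation: [-0.093, -3.139, 0.0]
ft_force: [-0.9, -0.7, 3.7]
width: 0.3
grasp_force: 1.5
```

Emit:
servo_tool(deltas=[[[3,0,6],[0,0,0]],[[7,0,11],[0,0,0]],[[11,0,16],[0,0,0]],[[15,0,21],[0,0,0]],[[19,0,26],[0,0,0]]])

```text
t: 6.78
ee_pos: [577.3, 28.4, 185.4]
orientation: [0.091, 3.139, 0.0]
ft_force: [3.0, -0.8, 1.1]
width: 0.1
grasp_force: 1.3
```

Emit:
servo_tool(deltas=[[[3,0,6],[0,0,0]],[[6,0,12],[0,0,0]],[[9,0,18],[0,0,0]],[[12,0,24],[0,0,0]],[[15,0,30],[0,0,0]]])

```text
t: 7.2
ee_pos: [562.0, 29.4, 154.8]
orientation: [0.091, 3.14, 0.0]
ft_force: [3.3, -0.1, 2.5]
width: 0.3
grasp_force: 1.2
```

Emit:
servo_tool(deltas=[[[2,0,6],[0,0,0]],[[4,0,12],[0,0,0]],[[6,0,18],[0,0,0]],[[8,0,24],[0,0,0]],[[9,0,29],[0,0,0]]])

```text
t: 7.62
ee_pos: [553.1, 29.8, 125.7]
orientation: [0.091, 3.14, 0.0]
ft_force: [1.7, 0.8, 2.0]
width: 0.5
grasp_force: 1.2
```

Emit:
servo_tool(deltas=[[[2,0,6],[0,0,0]],[[4,0,11],[0,0,0]],[[5,0,16],[0,0,0]],[[6,0,20],[0,0,0]],[[7,0,24],[0,0,0]]])

```text
t: 8.03
ee_pos: [546.2, 30.1, 102.0]
orientation: [-0.091, -3.14, 0.0]
ft_force: [1.6, -0.8, 2.2]
width: 0.3
grasp_force: 1.1
```

Emit:
servo_tool(deltas=[[[0,0,1.5],[0,0,0]],[[0,0,3],[0,0,0]],[[0,0,4],[0,0,0]],[[0,0,4],[0,0,0]]])

```text
t: 8.37
ee_pos: [545.6, 30.2, 98.4]
orientation: [-0.091, -3.139, 0.0]
ft_force: [-1.3, 0.3, 1.6]
width: 0.4
grasp_force: 1.3
```

Emit:
servo_tool(deltas=[[[0,0,1],[0,0,0]],[[0,0,1.5],[0,0,0]],[[0,0,2],[0,0,0]],[[0,0,2],[0,0,0]]])

```text
t: 8.7
ee_pos: [545.7, 30.1, 98.1]
orientation: [-0.091, -3.139, 0.0]
ft_force: [-7.7, -0.5, 23.0]
width: 0.4
grasp_force: 11.1
```

Hard stop at 98.1 mm, so the lid is shut. I'll lift and move over to START.

Emit:
servo_tool(deltas=[[[0,0,-10],[0,0,0]],[[0,0,-35],[0,0,0]],[[0,0,-70],[0,0,0]],[[0,-20,-95],[0,0,0]],[[3,-50,-110],[0,0,0]]])

```text
t: 9.12
ee_pos: [541.9, -18.6, 209.4]
orientation: [0.086, 3.137, 0.0]
ft_force: [0.5, -0.1, 0.6]
width: 0.4
grasp_force: 0.0
```

Emit:
servo_tool(deltas=[[[8,-40,0],[0,0,0]],[[16,-80,0],[0,0,0]],[[22,-120,0],[0,0,0]],[[28,-160,0],[0,0,0]],[[32,-200,0],[0,0,0]]])

```text
t: 9.53
ee_pos: [495.6, -218.9, 206.5]
orientation: [-0.091, -3.14, -0.0]
ft_force: [0.4, 0.5, 0.3]
width: 0.4
grasp_force: 0.0
```

Run:
```python
from h import *
togo((497,-269.5,90))
im=get_image("top");p=cloud(im)
q=p[(p[...,2]>85)&(p[...,2]<108)&(p[...,0]>535)&(p[...,0]<640)&(p[...,1]>-65)&(p[...,1]<120)]
i=abs(q[:,2]-98)<4; print(len(q),np.median(q[:,2]),np.polyfit(q[i,0],q[i,2],1),np.median(q[q[:,0]<553][:,2]))
cv2.imwrite("pics/t3.png",cv2.resize(im["frame"][150:350,230:500],None,fx=2.5,fy=2.5))
```

```text
t 9.5333 pos [ 495.6 -218.9  206.5] f [0.4 0.5 0.3] w 0.4
shift [ -4.4 -50.4 116.5] turn [ 0.    -0.001  0.098]
3444 95.96300539481194 [-1.31355962e-02  1.04513137e+02] 97.89715216714308
```

View pics/t3.png

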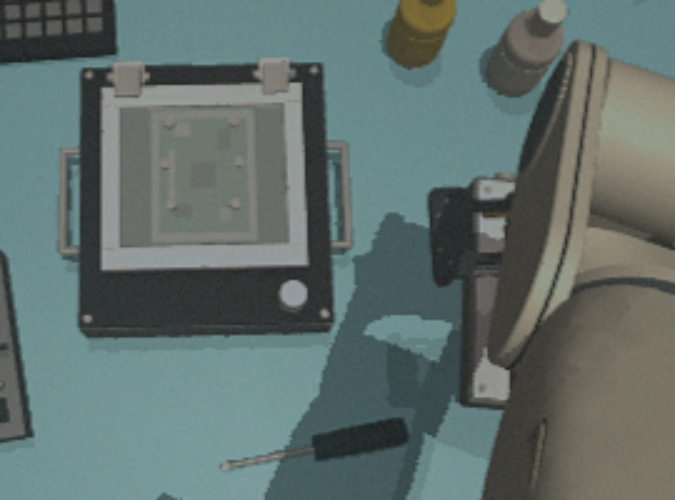

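The lid lies flat, with its rail at 97.9 mm, and the jar is undisturbed at (293,293). Now pressing START.

Emit:
servo_tool(deltas=[[[-1,-15,10],[0,0,0.03]],[[-2,-35,30],[0,0,0.06]],[[-4,-50,60],[0,0,0.098]],[[-4.5,-50.5,95],[0,0,0.098]],[[-4.5,-50.5,116],[0,0,0.098]]])

```text
t: 10.0
ee_pos: [497.2, -267.5, 86.8]
orientation: [-0.248, -3.129, -0.002]
ft_force: [-0.7, 0.2, -1.0]
width: 0.2
grasp_force: 0.0
```

Emit:
servo_tool(deltas=[[[0,0,8],[0,0,0]],[[0,0,15],[0,0,0]],[[0,0,19],[0,0,0]],[[0,0,22],[0,0,0]],[[0,0,23],[0,0,0]]])

```text
t: 10.42
ee_pos: [499.2, -268.1, 68.0]
orientation: [0.244, 3.131, -0.001]
ft_force: [-0.8, 1.1, -0.5]
width: 0.4
grasp_force: 0.0
```

Emit:
servo_tool(deltas=[[[0,0,2],[0,0,0]],[[0,0,4],[0,0,0]],[[0,0,6],[0,0,0]],[[0,0,8],[0,0,0]],[[0,0,8],[0,0,0]]])

```text
t: 10.83
ee_pos: [499.3, -268.4, 60.3]
orientation: [0.245, 3.13, -0.001]
ft_force: [0.2, 1.8, 6.5]
width: 0.6
grasp_force: 3.4
```

Emit:
servo_tool(deltas=[[[0,0,1],[0,0,0]],[[0,0,1.5],[0,0,0]],[[0,0,1.5],[0,0,0]]])

```text
t: 11.08
ee_pos: [499.4, -268.4, 60.0]
orientation: [0.245, 3.13, -0.001]
ft_force: [-3.9, 4.3, 20.2]
width: 0.6
grasp_force: 10.1
```

START is fully in (z = 60.0, hard stop). Releasing and going clear.

Emit:
servo_tool(deltas=[[[0,0,-5],[0,0,0]],[[0,0,-25],[0,0,0]],[[0,0,-60],[0,0,0]],[[0,0,-100],[0,0,0]],[[0,0,-140],[0,0,0]]])

```text
t: 11.5
ee_pos: [497.6, -267.7, 198.8]
orientation: [-0.244, -3.13, -0.001]
ft_force: [0.4, -0.5, 0.1]
width: 0.4
grasp_force: 0.0
```

Emit:
servo_tool(deltas=[[[20,0,-20],[0,0,0]],[[45,0,-40],[0,0,0]],[[70,0,-60],[0,0,0]],[[80,0,-70],[0,0,0]],[[80,0,-70],[0,0,0]]])

```text
t: 11.92
ee_pos: [418.5, -255.9, 270.2]
orientation: [0.246, 3.129, -0.003]
ft_force: [0.2, -0.9, 0.8]
width: 0.7
grasp_force: 0.0
```

Run:
```python
from h import *
im=get_image("scene");p=cloud(im)
q=p[(p[...,2]>58)&(p[...,2]<75)&(np.hypot(p[...,0]-497,p[...,1]+270)<9)]; print("start z",len(q),q[:,2].mean())
for lo,hi in((408,416),(416,424),(428,440)):
    q=p[(p[...,2]>50)&(p[...,2]<80)&(p[...,0]>lo)&(p[...,0]<hi)&(abs(p[...,1]+257)<7)]; print("rock",lo,q[:,2].mean().round(1))
q=p[(p[...,2]>85)&(p[...,2]<115)&(p[...,0]>536)&(p[...,0]<551)&(p[...,1]>-60)&(p[...,1]<120)]; print("rail",np.median(q[:,2]))
cv2.imwrite("pics/s4.png",cv2.resize(im["frame"][160:360,170:420],None,fx=3,fy=3))
```

```text
start z 29 64.65967713138284
rock 408 57.9
rock 416 58.5
rock 428 62.9
rail 97.81118012488548
```

View pics/s4.png

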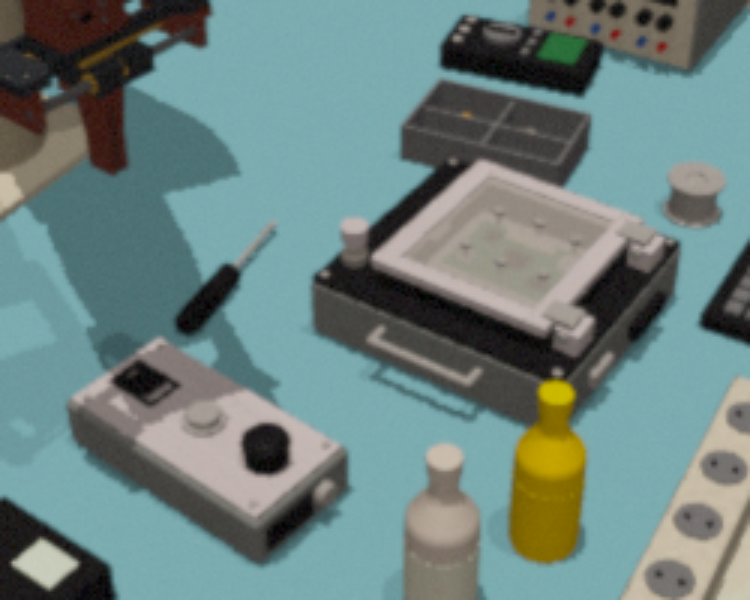

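The picture shows the lid shut, START at (203,415) back out, the rocker ON and everything else in place, so I'm handing it in.

```bash
python3 -c "
from workcell import close_job
print(close_job())"
```

```text
the job is handed in; nothing more can be done
None
```

I pressed the rocker ON with the lid open, pushed the lid fully shut, pressed START fully in and let it spring back out, then handed the job in after about 12 s; the last picture showed nothing else moved, but the hand-in returned no verdict.

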